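Shut the microcentrifuge and give it a short spin

ROBOT

A 6-joint arm with a two-finger parallel gripper is mounted at the origin on the work surface. World frame = base frame: x ahead of the robot, y to its left, z up, the work surface at z = 0. Lengths are in mm, angles in rad, forces in N, time in s.
With the tool pointing down it reaches from about 350 to 775 mm from the base axis. Payload 5.5 kg.
Tool frame: the origin (TCP) lies midway between the tips of the shut fingers; the grasp point (between the pads) lies 19 mm behind it; z points along the fingers, y is the line along which they close (so a half turn about z gives the same grasp; the last joint's range is limited). The gripper opens to 85 mm and grips with 20 to 120 N. Pads are 22 mm wide; open, the fingers measure 114 mm over their backs; the gripper's body (76 mm by 85 mm) begins 54 mm behind the grasp point. The pads swing forward as they close: fully open they stand 13 mm farther back than shut.
Start: joints at [-1.415, 0.313, 0.046, 1.304, 0, 1.431], TCP at [167.611, -550.071, 231.323] pointing down, gripper open.
Joint ranges: [-2.76, 2.76], [-0.86, 1.69], [-1.03, 1.26], [-2.2, 2.34], [-1.47, 1.5], [-3.14, 3.14]. Speed limits (rad/s): [2.57, 2.57, 3.14, 3.14, 3.14, 3.14].

INTERFACE

Orientations are given as a 3x3 rotation matrix whose columns are the frame's x, y, z axes.
In Python, from cell import * gives the robot as it stands. The module is installed in compiled form; this text tells all that it offers.
- The arm moves only by the tool move_arm, never from a script. Its argument "moves" is a list of rows, each a list of 3 entries, a list of its own where there are three numbers: the shift along the tool's x, y, z each as a share of 0.1 m, from -1 to 1, then the turn, a rotation vector about the tool's x, y, z each as a share of 45 degrees, from -1 to 1, then the closure in counts, from 0 (fully open) to 255 (shut). In form: [[[dx, dy, dz], [rx, ry, rz], hand], ...]. A call has 1 to 10 rows; each row is the pose to reach, as a shift and turn from the pose commanded when the call began, along the tool's axes at that moment; what a row does not reach only later rows make up. A row lasts 1/10 s, in which the tool goes at most 50 mm and 8.59 degrees, less where a joint would pass 70% of its speed; a pose out of reach is approached as far as the arm can. A call with a number of a shift or a turn outside -1 to 1 is refused whole. A call with a gripper value outside its range is refused whole. The fingers move at their own pace and stop on an object; the grip force is fixed at half the most. Time passes only in rows, so rows that repeat a pose let the fingers close. It gives the time, the measured TCP pose, the force, the opening and the grip force at its end, in the units of the state.
- state(): the state, without advancing time (a new reading comes with each control period).
- read_camera(name): name is "scene" or "side" or "wrist"; returns the picture (420x560x3 uint8, red, green, blue); there is no depth.
- camera_model(name): a dict with "fov_y" (degrees; the focal length in pixels is half the picture's height over the tangent of half this angle, whatever the lens; pixels are square), "cx", "cy" (the principal point, pixels), "origin" and "attitude" of the camera in the world. Camera axes: x right, y down, z forward; pixel columns grow to the right and rows downward; lengths in mm; the calibration is good to about 2 mm. A picture is of the moment at which its call begins: read the wrist's pose just before it. camera_model takes no time and is no camera call; for the wrist camera it gives the pose at the moment of the call.
- sign_off(): hands the job in; it is judged then, once.
The state is a dict: "t": time; "joints": joint angles; "dq": joint speeds; "tau": joint torques, N m; "eef_pos": TCP position; "orientation": TCP orientation; "force": force on the tool from outside, world axes, zero at the start; "moment": the same for the moment, N m; "finger_gap": finger opening in mm; "gripper_force": force on a finger pad.
Only numpy, scipy, OpenCV 4.12 (cv2) and the standard library are available. Lean on these libraries where they do the work, as an engineer would, in place of code of your own. Each camera call takes 0.05 s, during which the arm holds its last target. There are 200 camera calls.

TASK

The tubes are loaded: with the fingertips, gripping nothing, push the raised lid of the small centrifuge gently down, without slamming or forcing it, until its catch snaps and it is fully shut. Then press the oblong short-spin key on the sloping front panel fully in and finish while holding it down (the machine spins only as long as it is held). Do not press the round start/stop key, do not press the short-spin key while the lid is up, and leave the jar, wash bottle, tube rack and specimen box where they stand.

Things in the scene. Friction and masses are not known exactly. Their poses are not given: they have to be found in the camera images.
- centrifuge: small white bench microcentrifuge, fixed: 225 wide (y) x 250 deep (x), deck 115 high, 133 with lid shut. Origin on the bench under its middle; x points from its front (keys) to its rear (hinge), y to the left seen from the front, z up; case from x -130 to +120. The key panel slopes 25 degrees, from 112 high at x -75 to 87 at x -130, normal (-0.423, 0, 0.906); a display lies between the keys.
- lid (a joint): opening angle of the white lid, rad: 0 shut flat, 1.5 widest, starts 0.95 to 1.4. Hinged at the rear, its front edge rises. Stiff hinge: it stays at any angle; 2 to 5 N near the front edge moves it. Below 0.065 rad (last 11 mm) a tongue under the front edge meets a sprung roller catch: about 5 N near the front edge pushes it past; below about 0.02 rad the catch draws the lid home and keeps it.
- lid_hinge (a point): middle of the lid's hinge axis, in the centrifuge's frame at x +108, y 0, z +117 mm; its axes are the centrifuge's, the hinge axis is y. The lid is a flat plate 206 wide (along the hinge) x 178 long, 16 thick; its smooth outer face, with a flush round window, is a plane 16 mm from the hinge axis: it looks up when shut and to the rear when open.
- lid_front (a point): middle of the front edge of the lid's outer face, moving with the lid: 176 mm from the hinge axis along the lid, on the outer face. Its z axis is the outward normal of the outer face and its x axis points along the lid towards the hinge.
- short_key (a joint): travel of the short-spin key into the panel, m: 0 = out, 0.005 = fully in against its stop; it counts as pressed from 0.003. Sprung: 2.5 N to start, 5 N fully in; it comes back when let go.
- short_key_top (a point): middle of the top face of the oblong short-spin key, moving with it: a grey key 34 mm (along y) x 20 mm, standing 8 mm proud of the sloping panel, on the right (its -y end) of the panel as seen from the front. Its z axis is the panel's outward normal, the key moves along -z.
- start_key (a joint): travel of the start/stop key into the panel, m: 0 = out, 0.005 = fully in. Must stay out.
- start_key_top (a point): middle of the top face of the round start/stop key: same grey, 20 mm across, 8 mm proud, at the left (+y) end of the panel, 156 mm from the short-spin key. Its z axis is the panel's outward normal.
- jar: loose glass specimen jar with screw cap, 72 mm across, 95 high, origin under its centre; stands beside the machine.
- wash_bottle: loose white wash bottle, 66 mm across, 185 high with its bent spout, which reaches 50 mm to its own +y; origin under its centre; stands beside the machine.
- tube_rack: loose grey rack with microtubes, 60 x 120 mm (its x, y), 46 high, origin under its centre; stands beside the machine.
- specimen_box: loose clear lidded plastic box of specimens, 133 x 103 mm (its x, y), 55 high, origin under its centre; stands beside the machine.

How it is judged (in metres and radians):
On the way, in this order (a step that is already met when the one before it is completed fails the run):
1. the lid is fully shut (value of joint lid below 0.015 rad), for 0.3 s.
2. the short-spin key is pressed in (value of joint short_key above 0.003 m), for 0.3 s.
At the end, for the whole second after the job is handed in: The lid is shut (below 0.015 rad), the fingers hold the short-spin key at least 3 mm in, the start/stop key is out, and the four things beside the machine stand where they were (within 20 mm) (value of joint lid below 0.015 rad and value of joint short_key above 0.003 m and value of joint start_key below 0.002 m and contact force between the fingers and short_key above 1 N and distance of each of jar, wash_bottle, tube_rack, specimen_box from where it was at the start of the episode below 0.02 m); the arm keeps its last pose, push and grip.
It fails at once if the short-spin key is pressed while the lid is up (value of joint short_key above 0.003 m and value of joint lid above 0.05 rad).
It fails at once if the round start/stop key is pressed (value of joint start_key above 0.003 m).
It fails at once if the lid is slammed (swings shut faster than 3 rad/s while still more than 0.1 rad open) (value of joint lid above 0.1 rad and velocity of joint lid below -3 rad/s).
It fails at once if the lid is gripped or forced (more than 35 N between fingers and lid), or pushed with the arm instead of the fingers (contact force between the fingers and lid above 35 N or contact force between the arm and lid above 5 N).
It fails at once if the jar, wash bottle, tube rack or specimen box is pushed away, tipped or lifted (distance of any of jar, wash_bottle, tube_rack, specimen_box from where it was at the start of the episode above 0.02 m or angle between any of jar, wash_bottle, tube_rack, specimen_box's own z axis and vertical above 0.3 rad).
It also fails if it takes over 45 s, if anything falls off the work surface, if the arm or the gripper's body presses on something with over 40 N, if the wrist force passes 120 N, or if a joint passes its speed limit or range.

## Working session

There is one attempt and no reset: what is moved stays moved. The work goes in short steps, Python scripts to look and compute and a tool call to move; the robot and the scene stay as the last step left them, time stands still between calls to the robot, and variables do not carry over. Pictures are saved under pics/ and viewed, at most 10 in all, crops included, and the job is handed in when it is done.

Besides the shell and the picture viewer there is one more tool, called after "Request:" in YAML: its name, and indented under it one key for each argument. move_arm: Moves the arm, as the interface text tells. Shift numbers are shares of 0.1 m and turn numbers shares of 45 degrees, none past 1 either way. Its arguments: {"type":"object","properties":{"moves":{"type":"array"}},"required":["moves"]}

```bash
mkdir -p pics
python3 - <<'E'
from cell import *
import cv2
for n in ["scene","side"]:
    cv2.imwrite(f"pics/{n}0.png",read_camera(n)[:,:,::-1]); print(n,camera_model(n))
s=state();print(s["t"],s["eef_pos"],s["orientation"],s["force"])
E
```

```text
scene {'fov_y': 43.09083400807266, 'cx': 277.4531417411828, 'cy': 217.46131842763742, 'origin': array([ 723.86878839, -666.92389429,  952.99281591]), 'attitude': array([[ 0.97668609,  0.16054258, -0.14251443],
       [ 0.21459366, -0.7481355 ,  0.62788759],
       [-0.00581741, -0.64383177, -0.76514496]])}
side {'fov_y': 52.875108977654236, 'cx': 287.46036743079185, 'cy': 210.62397092104246, 'origin': array([164.43530101, 767.1981698 , 730.65836543]), 'attitude': array([[-0.88616211, -0.28675914,  0.36398614],
       [-0.46321067,  0.52726475, -0.71233964],
       [ 0.01235285, -0.79985066, -0.60007194]])}
0.1 [ 167.53111949 -549.59123471  230.51687423] [[ 9.56563574e-01  2.91523717e-01 -2.24186791e-04]
 [ 2.91523700e-01 -9.56562307e-01  1.57626307e-03]
 [ 2.45069436e-04 -1.57315160e-03 -9.99998733e-01]] [-0.16015462  0.10360805  0.06999748]
```

View pics/scene0.png

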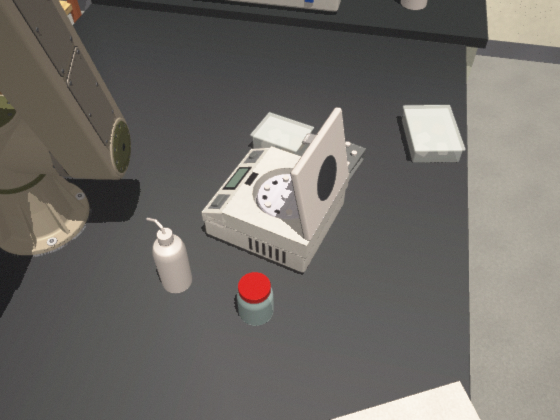

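View pics/side0.png

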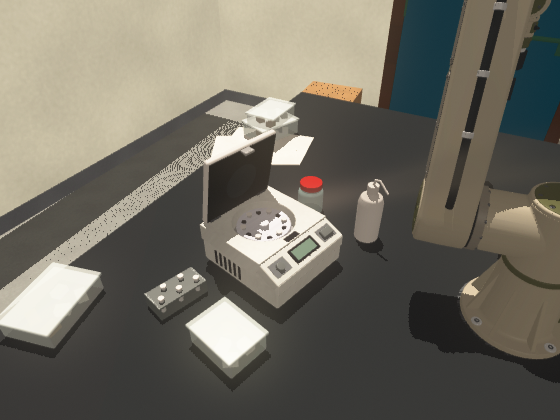

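The scene view shows the centrifuge at about (285,200), with its key panel towards the base and the lid up. The jar is at (256,300), the wash bottle at (172,265), and the box and rack are behind it. The side view shows the keys at (281,268) and (326,232). I'll enlarge both.

Run:
```python
import cv2
a=cv2.imread("pics/scene0.png")[105:275,195:375]; cv2.imwrite("pics/sc.png",cv2.resize(a,None,fx=3.5,fy=3.5,interpolation=cv2.INTER_CUBIC))
a=cv2.imread("pics/side0.png")[125:310,195:350]; cv2.imwrite("pics/sd.png",cv2.resize(a,None,fx=3.2,fy=3.2,interpolation=cv2.INTER_CUBIC))
```

```text
(no output)
```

View pics/sc.png

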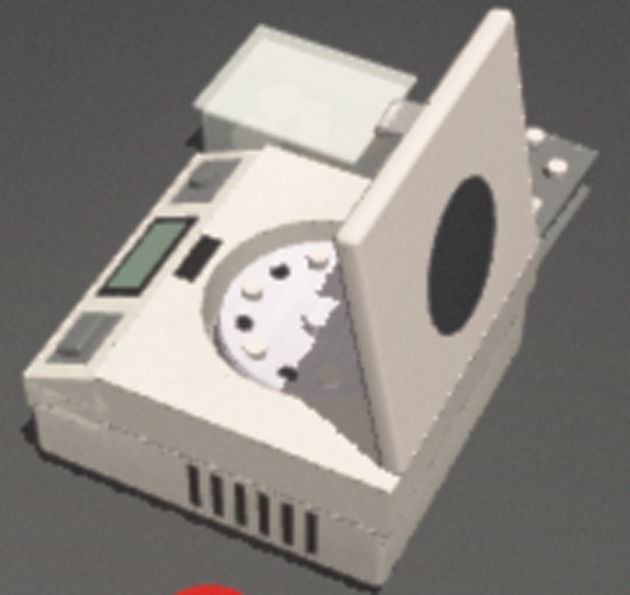

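View pics/sd.png

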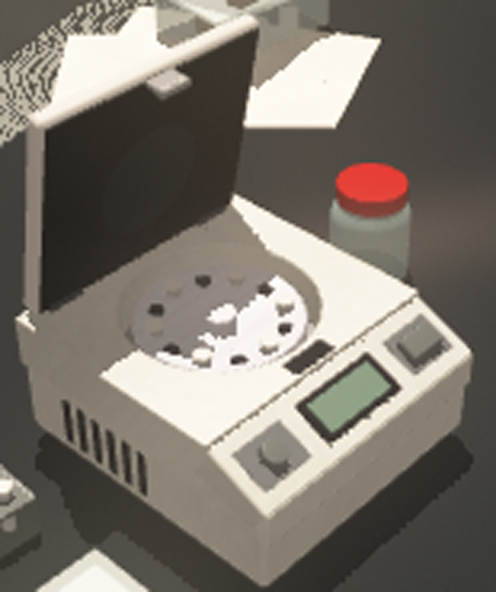

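```bash
cat > h.py <<'E'
from cell import *
import numpy as np
from scipy.optimize import least_squares
def proj(n,P):
    m=camera_model(n); c=(np.array(P)-m["origin"])@m["attitude"]
    f=210/np.tan(np.radians(m["fov_y"]/2)); return f*c[:,:2]/c[:,2:]+[m["cx"],m["cy"]]
def rz(a): c,s=np.cos(a),np.sin(a); return np.array([[c,-s,0],[s,c,0],[0,0,1]])
def lidp(th,y,along=176,out=16):
    c,s=np.cos(th),np.sin(th); return [108-along*c+out*s,y,117+along*s+out*c]
def key(u,y,h=8): # u = distance down the slope from panel's rear edge
    return [-75-u*.906-h*.423,y,112-u*.423+h*.906]
E
cat > fit.py <<'E'
from h import *
F=[-130,-112.5,87];FL=[-130,112.5,87];Rr=[-75,-112.5,112];RL=[-75,112.5,112]
def pts(p):
    th,u,ys=p[3:6]
    sc=[(F,203,213),(Rr,223,212.1),([120,-112.5,115],307.9,244.4),([120,-112.5,0],303.6,272.7),([-130,-112.5,0],207,235),(FL,250.7,149.3),(RL,269.9,147.3),
     (key(u,ys),220.1,200.3),(key(u,ys+156),253,155.5),(lidp(th,-103),296.4,174.4),(lidp(th,103),341.3,109.3)]
    sd=[([-130,112.5,0],277.8,307.8),(FL,277.8,286.6),(RL,260.6,264.1),(F,341.9,235),(Rr,324.7,216.6),([120,112.5,115],201.3,223.4),
     (key(u,ys+156),281.3,267.2),(key(u,ys),326.3,232.8),(lidp(th,103,176,0),209.1,164.1),(lidp(th,103),204.4,161.9),(lidp(th,-103),273.1,130.6),(lidp(th,-103,176,0),274.7,134.4)]
    return sc,sd
def res(p):
    r=[]
    for n,l in zip(["scene","side"],pts(p)):
        P=np.array([a[0] for a in l])@rz(p[2]).T+[p[0],p[1],0]
        r.append(proj(n,P)-np.array([a[1:] for a in l]))
    return np.vstack(r)
s=least_squares(lambda p:res(p).ravel(),[600,-150,0.3,1.2,30,-78],loss="soft_l1")
print(np.round(s.x,3)); print(np.round(res(s.x),1).tolist())
p=s.x
w=lambda q:np.round(rz(p[2])@np.array(q)+[p[0],p[1],0],1)
print("lidfront",w(lidp(p[3],0)),"shut",w(lidp(0,0)),"short",w(key(p[4],p[5])),"start",w(key(p[4],p[5]+156)),"hinge",w([108,0,117]))
# base points of neighbours (bench plane / given height)
def ray(n,u,v,z):
    m=camera_model(n);f=210/np.tan(np.radians(m["fov_y"]/2))
    d=m["attitude"]@np.array([(u-m["cx"])/f,(v-m["cy"])/f,1]);o=m["origin"];return np.round(o+d*(z-o[2])/d[2])
print("jar cap",ray("scene",255,284,95),"bottle neck",ray("scene",166,238,150),"box",ray("side",227,331,55),"rack",ray("side",176,291,46))
E
python3 fit.py
```

```text
[ 5.52170e+02  1.00301e+02 -2.44000e-01  1.35500e+00  3.40990e+01
 -7.58580e+01]
[[-2.2, -0.4], [-1.0, 1.5], [-0.4, 1.3], [1.9, 5.5], [-1.7, 2.5], [-0.2, -0.9], [1.0, 0.2], [-3.0, -1.5], [-1.6, -1.6], [-0.7, -0.8], [-1.0, -2.7], [-0.1, 5.9], [-0.2, -0.6], [-2.4, 0.4], [0.0, -1.2], [-0.5, -0.7], [-2.8, 0.4], [-0.5, -0.5], [-0.2, -1.2], [-1.1, 0.9], [-1.5, -1.0], [-1.0, -2.4], [2.3, -2.8]]
lidfront [635.5  79.5 292.3] shut [486.2 116.8 133. ] short [427.8  53.1 104.8] start [465.5 204.5 104.8] hinge [657.   74.2 117. ]
jar cap [ 558. -134.   95.] bottle neck [ 377. -103.  150.] box [498. 364.  55.] rack [657. 323.  46.]
```

Request:
move_arm:
  moves:
    - [[0.5, -0.25, -0.4], [0, 0, -0.2], 255]
    - [[1, -0.46, -0.4], [0, 0, -0.6], 255]
    - [[1, -0.46, -0.4], [0, 0, -1], 255]
    - [[1, -0.46, -0.4], [0, 0, -1], 255]
    - [[1, -0.46, -0.4], [0, 0, -1], 255]
    - [[1, -0.46, -0.4], [0, 0, -1], 255]
    - [[1, -0.46, -0.4], [0, 0, -1], 255]

```text
t: 0.8
eef_pos: [249.9, -476.6, 270.9]
orientation: [[0.47, 0.883, -0.0], [0.883, -0.47, 0.001], [0.001, -0.001, -1.0]]
force: [-0.5, -0.4, 0.0]
finger_gap: 0.2
gripper_force: 0.0
```

```bash
sed -i 's/(\[120,-112.5,0\],303.6,272.7),(\[-130,-112.5,0\],207,235),//; s/(\[-130,112.5,0\],277.8,307.8),//' fit.py; sed -i 's/\[600,-150,0.3,1.2,30,-78\]/[550,100,-.24,1.3,30,-78]/' fit.py; python3 fit.py; python3 -c "
from cell import *
s=state();print(s['t'],s['eef_pos'],s['orientation'].round(3),s['joints'])"
```

```text
[ 5.52344e+02  9.98220e+01 -2.43000e-01  1.35300e+00  3.43130e+01
 -7.53040e+01]
[[-2.1, -0.1], [-0.9, 1.8], [-0.2, 1.5], [-0.3, -0.7], [0.9, 0.3], [-2.9, -1.4], [-1.6, -1.6], [-0.6, -0.7], [-1.2, -2.6], [0.0, -0.8], [-2.2, 0.2], [0.0, -1.4], [-0.5, -0.9], [-2.8, 0.4], [-0.4, -0.5], [-0.3, -1.3], [-0.9, 0.9], [-1.4, -1.0], [-1.0, -2.5], [2.3, -2.9]]
lidfront [635.5  79.3 292.3] shut [486.3 116.2 133. ] short [428.   53.  104.7] start [465.5 204.4 104.7] hinge [657.2  73.9 117. ]
jar cap [ 558. -134.   95.] bottle neck [ 377. -103.  150.] box [498. 364.  55.] rack [657. 323.  46.]
0.8 [ 249.89706437 -476.55821625  270.91534172] [[ 0.47   0.883 -0.   ]
 [ 0.883 -0.47   0.001]
 [ 0.001 -0.001 -1.   ]] [-1.23702808e+00  2.33652184e-01  3.57559916e-02  1.37372038e+00
 -5.58743724e-05  8.23154826e-01]
```

Request:
move_arm:
  moves:
    - [[0.4, 0.15, 0], [0, 0, -0.15], 255]
    - [[0.8, 0.3, 0], [0, 0, -0.313], 255]
    - [[1, 0.366, 0], [0, 0, -0.313], 255]
    - [[1, 0.366, 0], [0, 0, -0.313], 255]

```text
t: 1.2
eef_pos: [330.6, -403.9, 271.2]
orientation: [[0.239, 0.971, 0.0], [0.971, -0.239, 0.001], [0.001, -0.0, -1.0]]
force: [0.0, -0.3, 0.2]
finger_gap: -0.1
gripper_force: 0.0
```

Request:
move_arm:
  moves:
    - [[0.4, 0.27, 0], [0, 0, 0], 255]
    - [[0.8, 0.54, 0], [0, 0, 0], 255]
    - [[1, 0.68, 0], [0, 0, 0], 255]
    - [[1, 0.68, 0], [0, 0, 0], 255]

```text
t: 1.6
eef_pos: [420.7, -324.0, 271.0]
orientation: [[0.239, 0.971, 0.0], [0.971, -0.239, 0.0], [0.0, -0.0, -1.0]]
force: [-0.3, 0.0, 0.7]
finger_gap: 0.1
gripper_force: 0.0
```

Request:
move_arm:
  moves:
    - [[0.4, 0.27, 0], [0, 0, 0], 255]
    - [[0.8, 0.54, 0], [0, 0, 0], 255]
    - [[1, 0.68, 0], [0, 0, 0], 255]
    - [[1, 0.68, 0], [0, 0, 0], 255]
    - [[1, 0.68, 0], [0, 0, 0], 255]
    - [[1, 0.68, 0], [0, 0, 0], 255]

```text
t: 2.2
eef_pos: [508.4, -246.0, 271.1]
orientation: [[0.243, 0.97, -0.001], [0.97, -0.243, -0.0], [-0.0, -0.001, -1.0]]
force: [-0.1, 0.2, -0.2]
finger_gap: 0.0
gripper_force: 0.0
```

Request:
move_arm:
  moves:
    - [[0.35, 0.35, 0], [0, 0, 0], 255]
    - [[0.7, 0.7, 0], [0, 0, 0], 255]
    - [[1, 1, 0], [0, 0, 0], 255]
    - [[1, 1, 0], [0, 0, 0], 255]
    - [[1, 1, 0], [0, 0, 0], 255]

```text
t: 2.7
eef_pos: [630.3, -172.6, 270.5]
orientation: [[0.242, 0.97, -0.002], [0.97, -0.242, -0.0], [-0.001, -0.002, -1.0]]
force: [-0.3, -1.1, 0.1]
finger_gap: -0.1
gripper_force: 0.0
```

Request:
move_arm:
  moves:
    - [[0.4, 0, 0], [0, 0, 0], 255]
    - [[0.7, 0, 0], [0, 0, 0], 255]
    - [[1, 0, 0], [0, 0, 0], 255]
    - [[1, 0, 0], [0, 0, 0], 255]
    - [[1, 0, 0], [0, 0, 0], 255]

```text
t: 3.2
eef_pos: [653.8, -75.9, 271.9]
orientation: [[0.242, 0.97, 0.0], [0.97, -0.242, -0.001], [-0.001, 0.0, -1.0]]
force: [0.1, 0.4, -0.5]
finger_gap: -0.2
gripper_force: 0.0
```

Request:
move_arm:
  moves:
    - [[0.4, 0, 0], [0, 0, 0], 255]
    - [[0.7, 0, 0], [0, 0, 0], 255]
    - [[1, 0, 0], [0, 0, 0], 255]
    - [[1, 0, 0], [0, 0, 0], 255]
    - [[1, 0, 0], [0, 0, 0], 255]

```text
t: 3.7
eef_pos: [678.6, 20.8, 271.4]
orientation: [[0.242, 0.97, -0.0], [0.97, -0.242, -0.001], [-0.001, 0.0, -1.0]]
force: [0.1, 0.1, -0.6]
finger_gap: 0.4
gripper_force: 0.0
```

```bash
cat > loc.py <<'E'
from h import *
import cv2,sys
s=state();l=rz(-.243).T@(np.array(s['eef_pos'])-[552.3,99.8,0]);print(s['t'],"local",l.round(1),s['orientation'].round(3).tolist(),s['force'].round(1),s['joints'].round(2))
if len(sys.argv)>1:
    n,f=sys.argv[1:3]
    a=read_camera(n)[:,:,::-1]
    a=a[60:260,180:400] if n=="scene" else a[80:300,170:380]
    cv2.imwrite(f,cv2.resize(a,None,fx=2.6,fy=2.6))
E
python3 loc.py scene pics/a.png
```

```text
3.7 local [141.6 -46.3 271.4] [[0.242, 0.97, -0.0], [0.97, -0.242, -0.001], [-0.001, 0.0, -1.0]] [ 0.1  0.1 -0.6] [-0.09  0.53  0.47  1.51 -0.    1.73]
```

View pics/a.png

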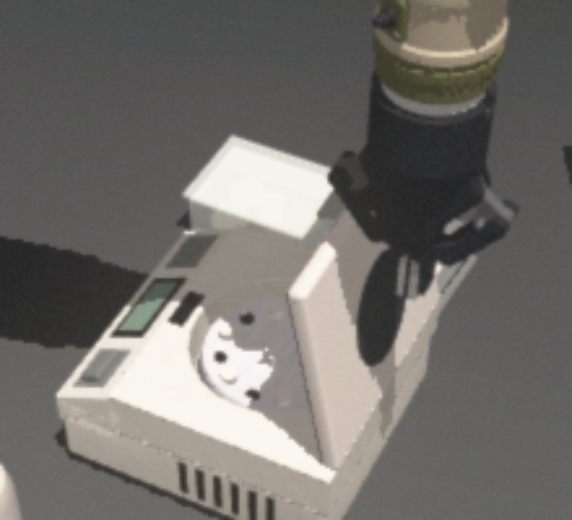

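The fingers are behind the lid at about (410,275) in the crop, clear of its face. I'll move them to the centre and start pushing along the lid's arc.

Request:
move_arm:
  moves:
    - [[0.3, 0, 0], [0, 0, 0], 255]
    - [[0.46, 0, 0], [0, 0, 0], 255]
    - [[0.46, -0.15, 0], [0, 0, 0], 255]
    - [[0.46, -0.3, -0.01], [0, 0, 0], 255]
    - [[0.46, -0.36, -0.01], [0, 0, 0], 255]
    - [[0.46, -0.42, 0], [0, 0, 0], 255]
    - [[0.46, -0.48, 0], [0, 0, 0], 255]
    - [[0.46, -0.54, 0.01], [0, 0, 0], 255]
    - [[0.46, -0.6, 0.02], [0, 0, 0], 255]
    - [[0.46, -0.6, 0.02], [0, 0, 0], 255]

```text
t: 4.75
eef_pos: [630.8, 81.7, 269.1]
orientation: [[0.241, 0.97, -0.001], [0.97, -0.241, 0.0], [-0.0, -0.001, -1.0]]
force: [-0.5, -0.0, 0.5]
finger_gap: 0.5
gripper_force: 0.0
```

```bash
python3 loc.py side pics/b.png
```

```text
4.75 local [ 80.6   1.3 269.1] [[0.241, 0.97, -0.001], [0.97, -0.241, 0.0], [-0.0, -0.001, -1.0]] [-0.5 -0.   0.5] [0.   0.43 0.31 1.45 0.   1.82]
```

View pics/b.png

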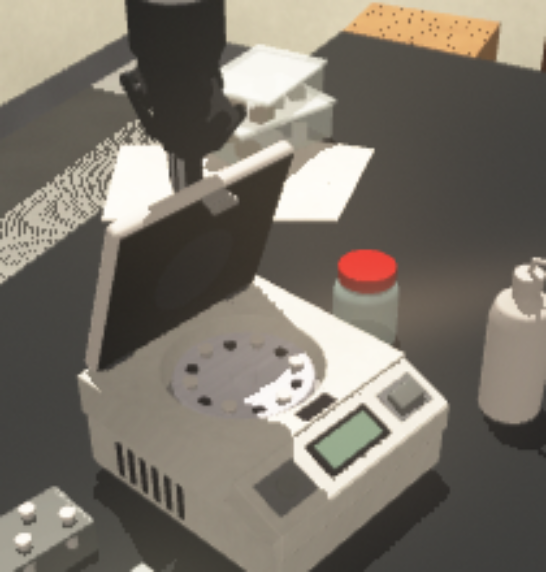

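The lid is tilting forward with the fingers pushing on its rear face, so I'll carry on along the arc.

Request:
move_arm:
  moves:
    - [[0, -0.09, 0.03], [0, 0, 0], 255]
    - [[0, -0.18, 0.06], [0, 0, 0], 255]
    - [[0, -0.29, 0.11], [0, 0, 0], 255]
    - [[0, -0.38, 0.16], [0, 0, 0], 255]
    - [[0, -0.46, 0.21], [0, 0, 0], 255]
    - [[0, -0.56, 0.28], [0, 0, 0], 255]
    - [[0, -0.63, 0.34], [0, 0, 0], 255]
    - [[0, -0.7, 0.41], [0, 0, 0], 255]
    - [[0, -0.785, 0.5], [0, 0, 0], 255]
    - [[0, -0.785, 0.5], [0, 0, 0], 255]

```text
t: 5.8
eef_pos: [554.1, 100.9, 218.3]
orientation: [[0.241, 0.971, -0.003], [0.971, -0.241, 0.0], [-0.0, -0.003, -1.0]]
force: [-0.7, 1.1, 0.1]
finger_gap: 0.0
gripper_force: 0.0
```

```bash
python3 loc.py
```

```text
5.8 local [  1.5   1.5 218.3] [[0.241, 0.971, -0.003], [0.971, -0.241, 0.0], [-0.0, -0.003, -1.0]] [-0.7  1.1  0.1] [ 0.04  0.3  -0.01  1.27  0.    1.85]
```

Request:
move_arm:
  moves:
    - [[0, -0.045, 0.055], [0, 0, 0], 255]
    - [[0, -0.09, 0.12], [0, 0, 0], 255]
    - [[0, -0.13, 0.185], [0, 0, 0], 255]
    - [[0, -0.175, 0.255], [0, 0, 0], 255]
    - [[0, -0.21, 0.325], [0, 0, 0], 255]
    - [[0, -0.24, 0.395], [0, 0, 0], 255]
    - [[0, -0.27, 0.47], [0, 0, 0], 255]
    - [[0, -0.3, 0.545], [0, 0, 0], 255]
    - [[0, -0.32, 0.62], [0, 0, 0], 255]
    - [[0, -0.33, 0.66], [0, 0, 0], 255]

```text
t: 6.8
eef_pos: [523.1, 108.4, 152.3]
orientation: [[0.241, 0.97, -0.001], [0.97, -0.241, -0.0], [-0.0, -0.001, -1.0]]
force: [-0.4, -0.2, 0.3]
finger_gap: -0.1
gripper_force: 0.4
```

```bash
python3 loc.py side pics/c.png
```

```text
6.8 local [-30.5   1.3 152.3] [[0.241, 0.97, -0.001], [0.97, -0.241, -0.0], [-0.0, -0.001, -1.0]] [-0.4 -0.2  0.3] [ 0.05  0.27 -0.21  1.09 -0.    1.87]
```

View pics/c.png

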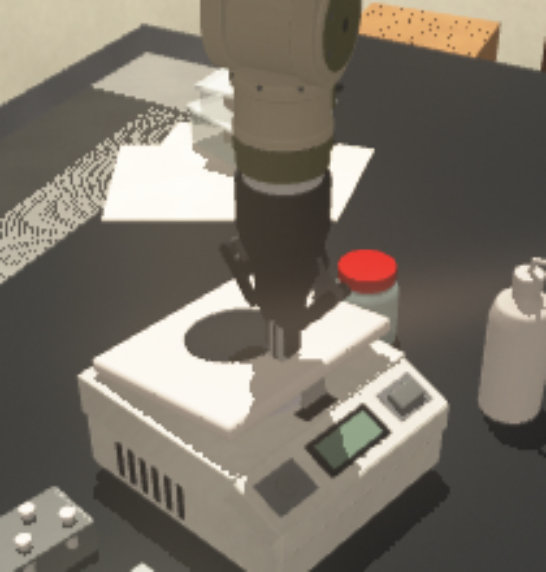

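The lid is almost down. I'll go slower now and watch the force.

Request:
move_arm:
  moves:
    - [[0, -0.01, 0.02], [0, 0, 0], 255]
    - [[0, -0.02, 0.04], [0, 0, 0], 255]
    - [[0, -0.02, 0.06], [0, 0, 0], 255]
    - [[0, -0.03, 0.08], [0, 0, 0], 255]
    - [[0, -0.03, 0.1], [0, 0, 0], 255]
    - [[0, -0.03, 0.12], [0, 0, 0], 255]
    - [[0, -0.03, 0.135], [0, 0, 0], 255]
    - [[0, -0.03, 0.15], [0, 0, 0], 255]

```text
t: 7.65
eef_pos: [520.4, 109.2, 138.1]
orientation: [[0.241, 0.97, -0.0], [0.97, -0.241, 0.0], [-0.0, -0.0, -1.0]]
force: [-1.4, 1.4, 1.7]
finger_gap: -0.3
gripper_force: 0.8
```

Request:
move_arm:
  moves:
    - [[0, 0, 0.01], [0, 0, 0], 255]
    - [[0, 0, 0.02], [0, 0, 0], 255]
    - [[0, 0, 0.03], [0, 0, 0], 255]

```text
t: 7.95
eef_pos: [520.9, 109.0, 135.0]
orientation: [[0.241, 0.97, 0.0], [0.97, -0.241, -0.0], [-0.0, 0.0, -1.0]]
force: [-0.4, 0.1, -0.2]
finger_gap: 0.1
gripper_force: 0.0
```

Request:
move_arm:
  moves:
    - [[0, 0, 0.01], [0, 0, 0], 255]
    - [[0, 0, 0.02], [0, 0, 0], 255]

```text
t: 8.15
eef_pos: [520.7, 109.1, 133.1]
orientation: [[0.241, 0.97, 0.0], [0.97, -0.241, -0.0], [-0.0, 0.0, -1.0]]
force: [0.0, -0.1, -1.1]
finger_gap: 0.4
gripper_force: 0.0
```

Request:
move_arm:
  moves:
    - [[0, 0, 0.005], [0, 0, 0], 255]
    - [[0, 0, 0.01], [0, 0, 0], 255]

```text
t: 8.35
eef_pos: [520.8, 109.1, 132.9]
orientation: [[0.241, 0.97, 0.001], [0.97, -0.241, -0.0], [-0.0, 0.001, -1.0]]
force: [-1.8, -0.3, 8.3]
finger_gap: -0.3
gripper_force: 4.0
```

Request:
move_arm:
  moves:
    - [[0, 0, 0.005], [0, 0, 0], 255]
    - [[0, 0, 0.01], [0, 0, 0], 255]

```text
t: 8.55
eef_pos: [520.8, 109.1, 132.8]
orientation: [[0.241, 0.97, 0.001], [0.97, -0.241, -0.0], [0.0, 0.001, -1.0]]
force: [-5.9, -0.8, 14.3]
finger_gap: -0.1
gripper_force: 7.0
```

```bash
python3 loc.py side pics/d.png
```

```text
8.55 local [-32.8   1.4 132.8] [[0.241, 0.97, 0.001], [0.97, -0.241, -0.0], [0.0, 0.001, -1.0]] [-5.9 -0.8 14.3] [ 0.06  0.28 -0.25  1.04 -0.    1.87]
```

The force climbs sharply at z 132.8, which agrees with the 133 mm shut height. I'll hold briefly, lift off, then tilt the tool above the short-spin key.

Request:
move_arm:
  moves:
    - [[0, 0, 0], [0, 0, 0], 255]
    - [[0, 0, 0], [0, 0, 0], 255]
    - [[0, 0, 0], [0, 0, 0], 255]
    - [[0, 0, -0.1], [0, 0, 0], 255]
    - [[0, 0, -0.3], [0, 0, 0], 255]
    - [[0, 0, -0.5], [0, 0, 0], 255]
    - [[0, 0, -0.5], [0, 0, 0], 255]

```text
t: 9.3
eef_pos: [522.6, 109.3, 184.2]
orientation: [[0.241, 0.97, 0.005], [0.97, -0.241, 0.0], [0.002, 0.005, -1.0]]
force: [0.3, -0.1, -0.2]
finger_gap: 0.3
gripper_force: 0.0
```

Request:
move_arm:
  moves:
    - [[-0.2, -0.25, 0], [-0.1, 0, 0], 255]
    - [[-0.4, -0.5, 0], [-0.25, 0, 0], 255]
    - [[-0.6, -0.75, 0], [-0.4, 0, 0], 255]
    - [[-0.77, -0.96, 0], [-0.556, 0, 0], 255]
    - [[-0.77, -0.96, 0], [-0.556, 0, 0], 255]
    - [[-0.77, -0.96, 0], [-0.556, 0, 0], 255]
    - [[-0.77, -0.96, 0], [-0.556, 0, 0], 255]

```text
t: 10.0
eef_pos: [410.8, 57.6, 182.9]
orientation: [[0.241, 0.878, 0.413], [0.97, -0.219, -0.102], [0.001, 0.426, -0.905]]
force: [-0.0, 1.0, -0.3]
finger_gap: -0.0
gripper_force: 0.0
```

```bash
python3 loc.py side pics/e.png
python3 - <<'E'
from h import *
import cv2
a=read_camera("wrist")[:,:,::-1]; cv2.imwrite("pics/w.png",a)
w=lambda q:rz(-.243)@np.array(q)+[552.3,99.8,0]
print("pred short key, side & wrist",proj("side",[w(key(34.3,-75.3)),w(key(34.3,80.7))]),proj("wrist",[w(key(34.3,-75.3))]))
E
```

```text
10.0 local [-127.2  -75.   182.9] [[0.241, 0.878, 0.413], [0.97, -0.219, -0.102], [0.001, 0.426, -0.905]] [-0.   1.  -0.3] [ 0.03 -0.31 -0.8   0.65 -0.11  1.82]
pred short key, side & wrist [[326.0503152  231.53616673]
 [280.8643333  266.68481326]] [[252.68684202 215.00889646]]
```

View pics/e.png

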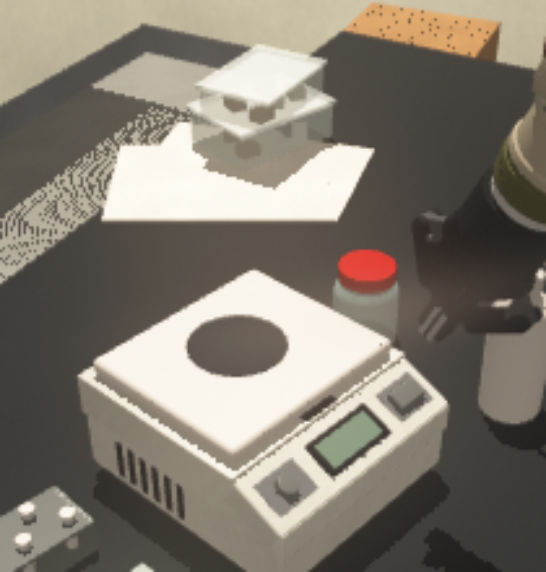

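View pics/w.png

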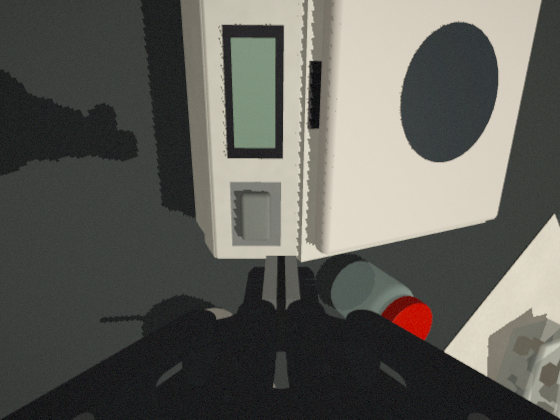

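The side view shows the lid shut flat. In the wrist view the short-spin key's top face is at about (257,215) against a predicted (253,215), so it sits about 3 mm further up the slope. I'm approaching along the key's normal.

Request:
move_arm:
  moves:
    - [[0, -0.14, 0.15], [0, 0, 0], 255]
    - [[0, -0.14, 0.35], [0, 0, 0], 255]
    - [[0, -0.14, 0.55], [0, 0, 0], 255]
    - [[0, -0.14, 0.7], [0, 0, 0], 255]
    - [[0, -0.14, 0.7], [0, 0, 0], 255]
    - [[0, -0.14, 0.7], [0, 0, 0], 255]

```text
t: 10.7
eef_pos: [426.3, 53.5, 111.8]
orientation: [[0.242, 0.88, 0.409], [0.97, -0.219, -0.102], [-0.0, 0.421, -0.907]]
force: [-0.8, -0.3, 0.3]
finger_gap: 0.5
gripper_force: 0.0
```

Request:
move_arm:
  moves:
    - [[0, 0, 0.02], [0, 0, 0], 255]
    - [[0, 0, 0.04], [0, 0, 0], 255]
    - [[0, 0, 0.06], [0, 0, 0], 255]
    - [[0, 0, 0.08], [0, 0, 0], 255]
    - [[0, 0, 0.08], [0, 0, 0], 255]

```text
t: 11.2
eef_pos: [429.2, 52.7, 105.2]
orientation: [[0.241, 0.879, 0.412], [0.97, -0.219, -0.102], [0.0, 0.424, -0.906]]
force: [-0.2, 0.6, 2.9]
finger_gap: -0.1
gripper_force: 1.7
```

Request:
move_arm:
  moves:
    - [[0, 0, 0.01], [0, 0, 0], 255]
    - [[0, 0, 0.02], [0, 0, 0], 255]
    - [[0, 0, 0.02], [0, 0, 0], 255]

```text
t: 11.5
eef_pos: [430.0, 52.5, 103.3]
orientation: [[0.241, 0.879, 0.412], [0.97, -0.219, -0.102], [0.0, 0.424, -0.906]]
force: [-0.4, 0.6, 2.8]
finger_gap: -0.1
gripper_force: 2.2
```

```bash
python3 loc.py
```

```text
11.5 local [-107.3  -75.3  103.3] [[0.241, 0.879, 0.412], [0.97, -0.219, -0.102], [0.0, 0.424, -0.906]] [-0.4  0.6  2.8] [ 0.01 -0.17 -0.93  0.39 -0.11  1.8 ]
```

Contact made: about 3 N, as the key's spring predicts. I'll press on to the stop.

Request:
move_arm:
  moves:
    - [[0, 0, 0.01], [0, 0, 0], 255]
    - [[0, 0, 0.02], [0, 0, 0], 255]
    - [[0, 0, 0.02], [0, 0, 0], 255]

```text
t: 11.8
eef_pos: [430.5, 52.4, 102.3]
orientation: [[0.241, 0.879, 0.412], [0.971, -0.218, -0.102], [0.0, 0.424, -0.906]]
force: [-11.4, 0.9, 20.1]
finger_gap: 0.2
gripper_force: 12.0
```

Request:
move_arm:
  moves:
    - [[0, 0, 0.01], [0, 0, 0], 255]
    - [[0, 0, 0.015], [0, 0, 0], 255]
    - [[0, 0, 0.015], [0, 0, 0], 255]

```text
t: 12.1
eef_pos: [430.7, 52.4, 102.0]
orientation: [[0.241, 0.879, 0.412], [0.971, -0.218, -0.102], [-0.0, 0.425, -0.905]]
force: [-27.4, 4.4, 42.0]
finger_gap: 0.3
gripper_force: 24.9
```

```bash
python3 loc.py
```

```text
12.1 local [-106.6  -75.3  102. ] [[0.241, 0.879, 0.412], [0.971, -0.218, -0.102], [-0.0, 0.425, -0.905]] [-27.4   4.4  42. ] [ 0.01 -0.16 -0.93  0.38 -0.11  1.8 ]
```

The stop is at z 102.0 and I estimated 101.5 for the key fully in, so the key is home. I'll ease the excess force and check.

Request:
move_arm:
  moves:
    - [[0, 0, -0.01], [0, 0, 0], 255]
    - [[0, 0, -0.015], [0, 0, 0], 255]
    - [[0, 0, -0.015], [0, 0, 0], 255]
    - [[0, 0, -0.015], [0, 0, 0], 255]
    - [[0, 0, -0.015], [0, 0, 0], 255]

```text
t: 12.6
eef_pos: [430.5, 52.4, 102.3]
orientation: [[0.241, 0.879, 0.412], [0.971, -0.218, -0.102], [0.0, 0.424, -0.905]]
force: [-12.1, 2.8, 20.8]
finger_gap: -0.2
gripper_force: 11.9
```

```bash
python3 loc.py
python3 - <<'E'
from cell import *
import cv2,numpy as np
a=read_camera("scene")[:,:,::-1][100:320,130:380]; b=read_camera("side")[:,:,::-1][180:310,180:400]
a=cv2.resize(a,(440,388));b=cv2.resize(b,(360,213),interpolation=cv2.INTER_CUBIC)
c=np.zeros((388,800,3),np.uint8);c[:,:440]=a;c[:213,440:]=b
cv2.imwrite("pics/f.png",c)
E
```

```text
12.6 local [-106.8  -75.3  102.3] [[0.241, 0.879, 0.412], [0.971, -0.218, -0.102], [0.0, 0.424, -0.905]] [-12.1   2.8  20.8] [ 0.01 -0.16 -0.93  0.38 -0.11  1.8 ]
```

View pics/f.png

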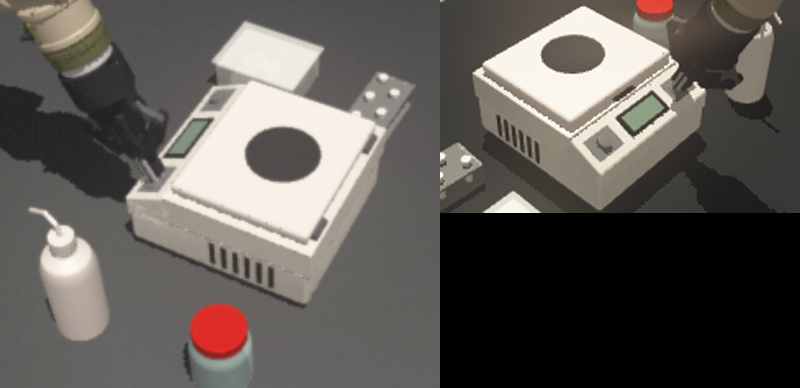

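The lid is flat, the fingers are on the short-spin key at about (155,180) in the left view, and the neighbouring things stand upright where they were. Handing in.

```bash
python3 -c "
from cell import *
print(sign_off())"
```

```text
the job is handed in; nothing more can be done
None
```

I handed the job in at about 12.7 s with the lid shut and the fingers holding the short-spin key against its stop at about 24 N; the start/stop key and the four things beside the machine were untouched as far as the pictures show, and sign-off returned no verdict.

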